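Stow the bench meter in its corner for sea

TASK

The ship is about to roll: stow the flat grey bench meter by pushing it along the bench top with the fingers until its long side lies flush against the slotted steel strut and its end touches the stop block on that strut. Only push it: do not lift or tip it, and leave the vials, cup, carton and wrench where they are. Finish with the hand clear.

Things in the scene. Friction and masses are not known exactly. Their poses are not given: they have to be found in the camera images.
- meter: Bench meter, to be pushed: a flat grey plastic box lying loose on the bench, 90 (its x) by 170 (its y) by 38 mm high, 0.3 to 0.65 kg, dark screen and six white keys on top. Origin at the centre of its underside, z up. Starts on the robot's side of the strut, its middle 10 to 15 cm from the strut's, askew by up to 0.35 rad, +x side to the strut. Pushing it takes up to about 12 N.
- strut: Slotted steel strut bolted to the bench (immovable), 40 (its x) by 460 (its y) by 41 mm high. Origin at the centre of its underside; its y axis runs along it and its -x face, 20 mm from the origin, looks towards the robot: the meter goes against that face. Its place and yaw vary.
- stop: Aluminium stop block, bolted down on the robot's side of the strut, square to it, 70 (its x) by 25 (its y) by 45 mm high, two dark bolts on top (to 49 mm). Origin at the centre of its underside, axes as the strut's. It stands near the +y or the -y end, about 200 mm from the strut's middle; the meter's end goes against its inner face (towards the strut's middle), 12.5 mm from its origin.
- plate: Flat tie plate bolted to the bench (immovable) near the strut's other end, 40 mm square and only 4 mm thick, one bolt in its middle (to 7 mm): not a stop. Its centre lies 15 mm along its x (towards the strut) from its origin, which is on the bench top.
- vial_a: Bystander: capped glass vial standing upright, 46 mm across, 68 mm high, on the robot's side of the strut, off its +y end. Origin at the centre of its base.
- vial_b: Bystander: the same kind of vial, on the robot's side of the strut, off its -y end. Origin at the centre of its base.
- vial_c: Bystander: the same kind of vial, close behind the strut on its far side. Origin at the centre of its base.
- cup: Bystander: open white cup, 80 mm across the rim, 85 mm high, well off to the robot's left. Origin at the centre of its base.
- carton: Bystander: cardboard carton lying flat, 50 by 140 by 35 mm, well off to the robot's right. Origin at the centre of its underside.
- wrench: Bystander: steel wrench 160 mm long lying flat along the far side of the strut. Origin under its middle.
Things that resemble listed ones, but are neither listed nor needed, are in the scene too. There is more than one size of the meter; the job needs the largest.

How it is judged:
By the outcome, as a careful person would: the job done as asked, in the order asked, and still so for the second after the job is handed in, with the robot touching nothing.
It also fails if it takes over 54 s, if anything falls off the work surface, if the arm or the gripper's body presses on something with over 40 N, if the wrist force passes 120 N, or if a joint passes its speed limit or range.

ROBOT

A 7-joint arm with a two-finger parallel gripper is mounted at the origin on the work surface. World frame = base frame: x ahead of the robot, y to its left, z up, the work surface at z = 0. Lengths are in m, angles in rad, forces in N, time in s.
With the tool pointing down it reaches from about 0.4 to 0.875 m from the base axis. Payload 19.3 kg.
Tool frame: the origin (TCP) lies between the finger pads; the fingertips stand 17 mm ahead of it and the grasp point (between the pads) lies 2 mm behind it; z points along the fingers, y is the line along which they close (so a half turn about z gives the same grasp; the last joint's range is limited). The gripper opens to 85 mm and grips with 20 to 120 N. Pads are 22 mm wide; open, the fingers measure 114 mm over their backs; the gripper's body (76 mm by 85 mm) begins 54 mm behind the grasp point. The pads swing forward as they close: fully open they stand 13 mm farther back than shut.
Start: joints at [-0.07, 0.521, -0.036, 1.599, 0.021, 1.021, -0.113], TCP at [0.625, -0, 0.248] pointing down, gripper open.
Joint ranges: [-2.91, 2.91], [-0.3, 2.13], [-1.5, 1.42], [0.17, 2.43], [-1.26, 4.41], [0.16, 1.93], [-2.52, 2.52]. Speed limits (rad/s): [1.89, 1.89, 2.39, 2.39, 3.01, 3.01, 3.01].

INTERFACE

Orientations are given as [roll, pitch, yaw] about the fixed x, y, z axes, in that order (R = Rz(yaw) Ry(pitch) Rx(roll)).
In Python, from workcell import bot gives the robot as it stands.
- The arm moves only by the shell command python3 -m inch 'ROWS' [FORCE]. ROWS is JSON, a list of rows, each a list of 7 numbers: the shift along the tool's x, y, z in units of 200 mm (1.0 is 200 mm), then the turn, a rotation vector about the tool's x, y, z in units of 90 degrees (1.0 is 90 degrees), then the opening, from 0 (shut) to 1 (fully open). In form: [[x, y, z, rx, ry, rz, grip], ...]. A call has 1 to 20 rows; each row is the pose to reach, as a shift and turn from the pose commanded when the call began, along the tool's axes at that moment; what a row does not reach only later rows make up. A row lasts 1/8 s, in which the tool goes at most 62.5 mm and 10.7 degrees, less where a joint would pass 70% of its speed; a pose out of reach is approached as far as the arm can. A call with a number of a shift or a turn outside -1 to 1 is refused whole. A call with a gripper value outside its range is refused whole. The fingers move at their own pace and stop on an object; FORCE is the grip in N (left out, the last holds). Time passes only in rows, so rows that repeat a pose let the fingers close. It gives the time, the measured TCP pose, the force, the opening and the grip force at its end, in the units of the state.
- bot.observe(): the state, without advancing time (a new reading comes with each control period).
- bot.grab_frame(name): name is "scene" or "side" or "wrist"; returns a dict with "img" (420x560x3 uint8, red, green, blue), "z_map" (420x560 float32, m along the optical axis (not along the pixel's ray), 0 where there is no reading), "vfov" (degrees; the focal length in pixels is half the picture's height over the tangent of half this angle, whatever the lens; pixels are square), "cx", "cy" (the principal point, pixels), "rvec" (rotation vector, rad) and "tvec" (3), from world to camera coordinates, as OpenCV has them. Camera axes: x right, y down, z forward; pixel columns grow to the right and rows downward; lengths in m; the calibration is good to about 2 mm. A picture is of the moment at which its call begins.
- bot.job_done(): hands the job in; it is judged then, once.
The state is a dict: "clock": time; "qpos": joint angles; "qd": joint speeds; "joint_efforts": joint torques, N m; "position": TCP position; "tool_rot": TCP orientation; "force": force on the tool from outside, world axes, zero at the start; "moment": the same for the moment, N m; "grip_width": finger opening in m; "finger_force": force on a finger pad.
Only numpy, scipy, OpenCV 4.12 (cv2) and the standard library are available. Lean on these libraries where they do the work, as an engineer would, in place of code of your own. Each camera call takes 0.05 s, during which the arm holds its last target. There are 200 camera calls.

## Working session

There is one attempt and no reset: what is moved stays moved. The work goes in short steps, Python scripts to look and compute and a shell command to move; the robot and the scene stay as the last step left them, time stands still between calls to the robot, and variables do not carry over. Pictures are saved under pics/ and viewed, at most 10 in all, crops included, and the job is handed in when it is done.

```bash
mkdir -p pics; cat > h.py <<'E'
import numpy as np, cv2
from workcell import bot
def grab(n):
    f=bot.grab_frame(n); im=f["img"]; f["bgr"]=cv2.cvtColor(im,cv2.COLOR_RGB2BGR)
    f["F"]=210/np.tan(np.radians(f["vfov"])/2); f["R"]=cv2.Rodrigues(np.array(f["rvec"],float))[0]; f["t"]=np.array(f["tvec"],float).ravel()
    return f
def cloud(f):
    z=f["z_map"]; v,u=np.mgrid[:z.shape[0],:z.shape[1]]
    p=np.stack([(u-f["cx"])/f["F"]*z,(v-f["cy"])/f["F"]*z,z],-1)
    w=(p-f["t"])@f["R"]; w[z==0]=np.nan
    return w
def ray(f,uv,h):
    uv=np.atleast_2d(np.array(uv,float)); d=np.c_[(uv[:,0]-f["cx"])/f["F"],(uv[:,1]-f["cy"])/f["F"],np.ones(len(uv))]@f["R"]
    c=-f["t"]@f["R"]; return c+d*((h-c[2])/d[:,2])[:,None]
E
python3 - <<'E'
from h import *
for n in("scene","side"):
    f=grab(n); cv2.imwrite(f"pics/{n}0.png",f["bgr"]); print(n,-f["t"]@f["R"],f["vfov"])
f=grab("wrist");cv2.imwrite("pics/wrist0.png",f["bgr"])
s=bot.observe(); print(s)
E
```

```text
scene [1.44298287 0.08426063 0.99170572] 51.95374179572687
side [0.32031292 0.79151848 0.69748815] 50.349301538593544
{'clock': 0.15, 'qpos': array([-0.07018716,  0.52187845, -0.03630156,  1.59980397,  0.02118883,
        1.02111111, -0.11278442]), 'qd': array([-0.00112738, -0.0034538 , -0.00019907, -0.00160283,  0.00020074,
       -0.00107369,  0.00131248]), 'joint_efforts': array([ 4.00798544e-04, -9.27376485e+01,  1.98035471e+00, -3.70049715e+01,
        1.79930578e-02,  6.46477114e-03, -1.41420460e-05]), 'position': array([ 6.24793121e-01, -4.59618569e-05,  2.47883565e-01]), 'tool_rot': array([-3.14077820e+00,  5.64118756e-05,  1.57075718e+00]), 'force': array([-0.33548849, -0.48819263,  0.13189346]), 'moment': array([-0.05521203,  0.01436415,  0.02810633]), 'finger_force': 0.0, 'grip_width': 0.08534978999301893}
```

View pics/scene0.png

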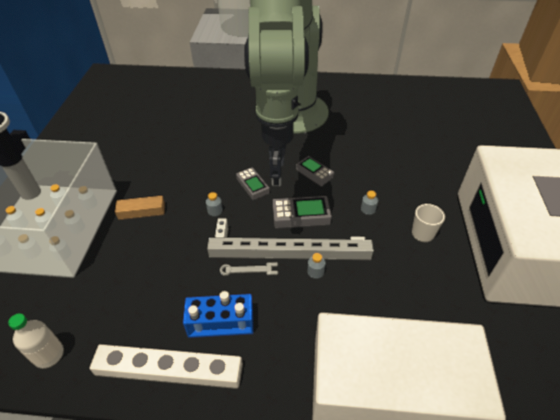

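View pics/side0.png

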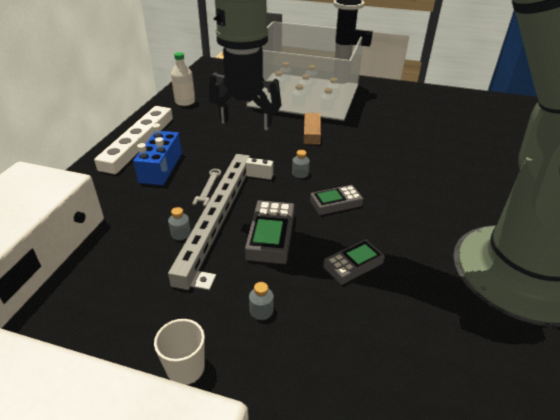

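The scene view shows the large meter at about (301,210) and the strut running from (208,248) to (372,248). The stop is at (222,229), the -y end, and the plate at (357,240). Two smaller decoy meters are at (252,182) and (315,168), and the vials are at (214,204), (370,202) and (316,265). The side view shows the same layout.

```bash
cat >> h.py <<'E'
def blobs(f,lo,hi,amin=60):
    w=cloud(f); z=w[...,2]
    m=((z>lo)&(z<hi)&(w[...,0]>.35)&(w[...,0]<1.0)&(abs(w[...,1])<.45)).astype(np.uint8)
    n,l,s,c=cv2.connectedComponentsWithStats(m,connectivity=4)
    out=[]
    for i in range(1,n):
        if s[i,4]<amin: continue
        p=w[l==i]; (cx,cy),(a,b),ang=cv2.minAreaRect((p[:,:2]*1000).astype(np.float32))
        out.append((c[i].round(),s[i,4],(round(cx),round(cy)),(round(a),round(b)),round(ang,1),np.median(p[:,2]).round(4)))
    return out
def meter(f):
    "fit of meter top (z 30..44mm)"
E
python3 - <<'E'
from h import *
for n in("scene","side"):
    f=grab(n); print(n)
    for b in blobs(f,.029,.053): print(*b)
    print('low z noise',np.nanmedian(cloud(f)[150:330,100:400,2]))
E
```

```text
scene
[369. 202.] 134 (506, 266) (45, 39) 83.4 0.0453
[148. 203.] 339 (563, -414) (56, 84) 12.3 0.0357
[214. 204.] 124 (552, -209) (40, 46) 28.4 0.0451
[301. 209.] 1303 (548, 58) (97, 170) 8.7 0.0395
[427. 217.] 97 (560, 427) (48, 16) 78.9 0.042
[285. 244.] 2410 (676, 35) (459, 113) 89.1 0.0415
[423. 231.] 125 (608, 413) (68, 28) 62.9 0.0414
[316. 265.] 166 (757, 111) (45, 37) 82.0 0.0454
low z noise 0.0017211011761653317
side
[312. 128.] 242 (565, -408) (49, 91) 14.1 0.0347
[212. 214.] 2690 (663, 36) (111, 466) 2.9 0.0403
[300. 163.] 165 (550, -199) (45, 32) 3.3 0.0441
[148. 170.] 197 (918, -39) (71, 10) 9.8 0.0412
[270. 227.] 2055 (550, 62) (90, 175) 9.5 0.038
[ 48. 258.] 1127 (950, 284) (9, 324) 0.6 0.0403
[178. 222.] 247 (750, 120) (45, 37) 39.8 0.0442
[261. 300.] 349 (502, 276) (44, 38) 20.1 0.0445
[179. 341.] 376 (601, 411) (65, 30) 36.0 0.0415
[197. 364.] 101 (557, 435) (32, 7) 76.6 0.041
low z noise 2.319995784753093e-05
```

```bash
cat >> h.py <<'E'
def comp(f,pt,lo=.029,hi=.053):
    w=cloud(f); z=w[...,2]
    m=((z>lo)&(z<hi)).astype(np.uint8); n,l=cv2.connectedComponents(m,connectivity=4)
    return w[l==l[pt[1],pt[0]]]
def rect(p):
    (cx,cy),(a,b),g=cv2.minAreaRect((p[:,:2]*1000).astype(np.float32))
    if a>b: a,b,g=b,a,g-90
    return np.array([cx,cy]),a,b,(g+90)%180-90
E
python3 - <<'E'
from h import *
for n,ps,pm in(("scene",(290,249),(301,218)),("side",(212,200),(285,235))):
    f=grab(n); p=comp(f,ps,.036,.049)
    q=p[(p[:,1]>-.1)&(p[:,2]<.045)]; c,a,b,g=rect(q); print(n,'strut part',c,a,b,g)
    for it in range(3):
        t=np.radians(g); X=np.array([np.cos(t),np.sin(t)]);Y=np.array([-X[1],X[0]])
        s=p[:,:2]*1000-c; sx=s@X; sy=s@Y
        sel=abs(sx)<24; c2,a,b,g=rect(p[sel]);c=c2
    t=np.radians(g); X=np.array([np.cos(t),np.sin(t)]);Y=np.array([-X[1],X[0]])
    s=p[:,:2]*1000-c; sx=s@X; sy=s@Y
    print('strut',c,a,b,g, 'x pct',np.percentile(sx[(abs(sy)<120)],[1,50,99]),'y',sy[abs(sx)<24].min(),sy[abs(sx)<24].max())
    k=(sx<-24); print('stop n',k.sum(),'x',np.percentile(sx[k],[1,99]),'y',np.percentile(sy[k],[2,50,98]),'z',np.median(p[k,2]))
    m=comp(f,pm,.034,.044); print('meter',len(m),rect(m), 'z',np.median(m[:,2]))
E
```

```text
scene strut part [691.02471924  82.47769928] 45.59483337402344 365.42449951171875 3.7739150524139404
strut [694.49023438  34.94487   ] 46.941978454589844 460.3943786621094 3.2720561027526855 x pct [-21.54975761   1.80489201  20.79482091] y -230.1972000756942 230.19713652599262
stop n 128 x [-89.64346134 -24.0371984 ] y [-212.64915284 -199.26065602 -188.02974643] z 0.04572261804303153
meter 1207 (array([548.4362793,  58.8696785]), 92.98088836669922, 169.79689025878906, 9.71719741821289) z 0.03962535817997104
side strut part [692.31243896  84.42179871] 42.43081283569336 370.3634033203125 3.4813990592956543
strut [693.23474121  38.15663147] 46.57730484008789 462.9437561035156 3.7258596420288086 x pct [-17.87703401   1.16343489  21.81654091] y -231.47189803864165 231.47182837976464
stop n 172 x [-87.06797479 -24.73915208] y [-210.72478962 -191.82824295 -184.30328634] z 0.043979079783406524
meter 1958 (array([549.57641602,  63.6759758 ]), 89.59659576416016, 173.67431640625, 9.421049118041992) z 0.03816155211529236
```

```bash
python3 - <<'E'
from h import *
for n in("scene","side"):
    f=grab(n); print(n)
    for b in blobs(f,.012,.035,40): print(*b)
E
```

```text
scene
[318. 173.] 341 (362, 100) (100, 64) 55.9 0.0264
[252. 182.] 559 (430, -108) (122, 63) 36.2 0.0274
[150. 209.] 191 (579, -400) (43, 96) 41.9 0.0253
[368. 208.] 72 (516, 263) (44, 19) 73.5 0.0236
[215. 209.] 73 (560, -206) (23, 45) 22.1 0.0245
[302. 221.] 284 (591, 66) (8, 170) 9.3 0.0235
[427. 220.] 47 (560, 435) (36, 12) 63.6 0.028
[422. 234.] 107 (608, 414) (63, 25) 63.8 0.0244
[288. 253.] 794 (713, 36) (9, 459) 3.8 0.0239
[315. 272.] 75 (767, 111) (41, 15) 88.8 0.0242
side
[312. 136.] 126 (556, -371) (47, 21) 21.2 0.0257
[175. 146.] 67 (924, -197) (34, 10) 10.4 0.0214
[163. 165.] 48 (907, -98) (17, 10) 27.3 0.0219
[300. 169.] 122 (546, -194) (44, 23) 14.7 0.0234
[218. 223.] 857 (659, 48) (446, 71) 88.5 0.0239
[149. 176.] 183 (918, -40) (71, 10) 10.6 0.024
[335. 197.] 907 (431, -102) (118, 66) 37.4 0.0258
[ 49. 266.] 1136 (950, 287) (7, 325) 0.1 0.0238
[180. 230.] 153 (747, 128) (45, 22) 28.6 0.0228
[342. 262.] 753 (360, 106) (97, 65) 49.4 0.0258
[265. 254.] 321 (535, 146) (89, 10) 13.3 0.0239
[261. 309.] 184 (500, 284) (44, 19) 18.1 0.0238
[180. 347.] 290 (603, 408) (57, 20) 34.5 0.0244
[197. 370.] 91 (559, 435) (32, 6) 75.1 0.0234
```

View pics/wrist0.png

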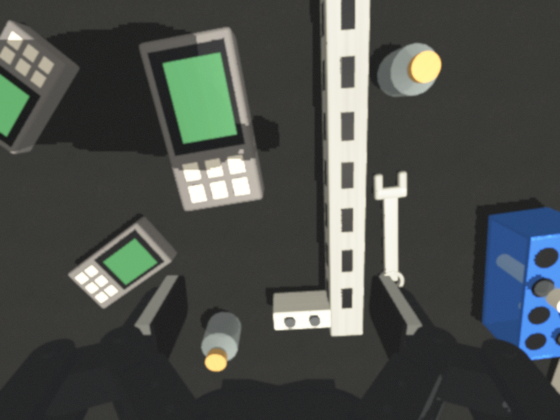

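The wrist view shows the stop with its two bolts at (302,308), the meter centred at about (203,120), and both decoys well off the push path. I'm moving behind the meter with the open fingers parallel to the strut.

```bash
python3 -m inch '[[0.28,-0.775,0.3,0,0,0.961,1],[0.28,-0.775,0.4,0,0,0.961,1],[0.28,-0.775,0.5,0,0,0.961,1],[0.28,-0.775,0.6,0,0,0.961,1],[0.28,-0.775,0.6,0,0,0.961,1],[0.28,-0.775,0.7,0,0,0.961,1],[0.28,-0.775,0.7,0,0,0.961,1],[0.28,-0.775,0.7,0,0,0.961,1],[0.28,-0.775,0.7,0,0,0.961,1],[0.28,-0.775,0.7,0,0,0.961,1],[0.28,-0.775,0.7,0,0,0.961,1]]'
python3 - <<'E'
from h import *
print(bot.observe()["qpos"].round(2))
for n in("side",):
    f=grab(n); cv2.imwrite("pics/s1.png",f["bgr"])
E
```

```text
clock: 1.82
position: [0.47, 0.056, 0.1084]
tool_rot: [-3.141, -0.0, 0.064]
force: [0.2, -0.3, 0.1]
grip_width: 0.0854
finger_force: 0.0
[-0.47  0.53  0.3   2.12 -0.3   0.53 -1.46]
```

```bash
python3 -m inch '[[0,0,0.2,0,0,0,1],[0,0,0.35,0,0,0,1],[0,0,0.4,0,0,0,1],[0,0,0.4,0,0,0,1]]'
python3 - <<'E'
from h import *
f=grab("side"); cv2.imwrite("pics/s2.png",cv2.resize(f["bgr"][130:340,160:440],None,fx=2.5,fy=2.5))
E
```

```text
clock: 2.38
position: [0.4699, 0.0558, 0.0284]
tool_rot: [3.142, 0.001, 0.061]
force: [0.4, 0.6, -0.5]
grip_width: 0.0854
finger_force: 0.0
```

View pics/s2.png

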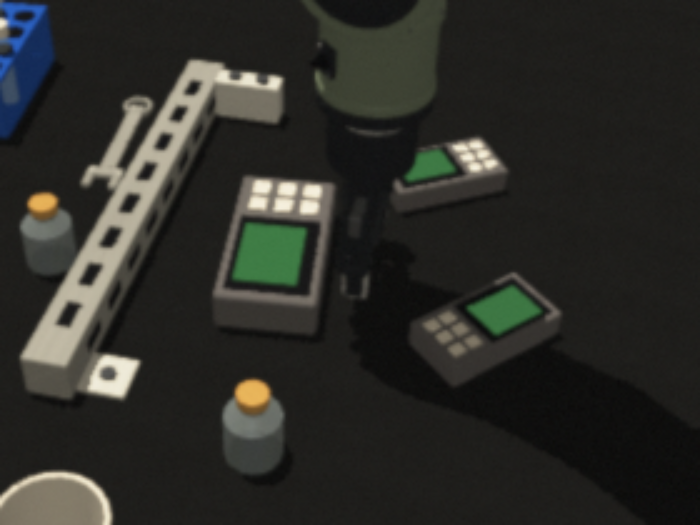

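The finger tip, at crop pixel (355,290), stands just behind the meter's near long side and below its top edge. I'll lower slightly and push towards the strut.

```bash
python3 -m inch '[[0,0,0.03,0,0,0,1],[0.05,0,0.03,0,0,0,1],[0.1,0,0.03,0,0,0,1],[0.15,0,0.03,0,0,0,1],[0.2,0,0.03,0,0,0,1],[0.25,0,0.03,0,0,0,1],[0.3,0,0.03,0,0,0,1],[0.34,0,0.03,0,0,0,1],[0.38,0,0.03,0,0,0,1],[0.42,0,0.03,0,0,0,1],[0.42,0,0.03,0,0,0,1]]'
cat >> h.py <<'E'
C=np.array([694.,37.]);G=np.radians(3.5);X=np.array([np.cos(G),np.sin(G)]);Y=np.array([-X[1],X[0]])
def report():
    s=bot.observe(); d=s["position"][:2]*1000-C; print('tcp sx,sy',d@X,d@Y,'z',s["position"][2],'F',s["force"])
    for n in("scene","side"):
        f=grab(n); w=cloud(f); q=w[...,:2]*1000-C; sx=q@X; sy=q@Y
        g=cv2.cvtColor(f["bgr"],cv2.COLOR_BGR2HSV)
        k=(abs(w[...,2]-.039)<.006)&(sx<-10)&(sx>-240)&(abs(sy)<230)
        m=k&cv2.inRange(g,(45,80,50),(80,255,255)).astype(bool)
        if m.sum()>30:
            c,a,b,an=rect(w[m]); d=c-C; print(n,'screen sx,sy',d@X,d@Y,'size',a,b,'rel',an-3.5)
        k=k&(sx<-23); 
        print('   col sx-range',np.percentile(sx[k&(sy>-150)],[1,99]),'sy-range',np.percentile(sy[k],[1,99]))
    return
E
python3 - <<'E'
from h import *
report(); f=grab("side"); cv2.imwrite("pics/s3.png",cv2.resize(f["bgr"][130:340,160:440],None,fx=2.5,fy=2.5))
E
```

```text
clock: 3.8
position: [0.5547, 0.061, 0.0223]
tool_rot: [3.141, -0.001, 0.061]
force: [-1.1, -0.3, 0.0]
grip_width: 0.0854
finger_force: 0.0
tcp sx,sy -137.52684739149964 32.457102248409655 z 0.022278119347711824 F [-1.06737272 -0.33778566  0.04450594]
scene screen sx,sy -129.55751194441837 -21.984247225141885 size 90.3635025024414 270.1483154296875 rel -32.29384994506836
   col sx-range [-164.09125759  -37.10520487] sy-range [-218.2197569   219.58529965]
side screen sx,sy -78.24275747593683 55.18761705468162 size 59.13911056518555 83.27847290039062 rel 1.0180039405822754
   col sx-range [-146.86001114  -37.72062664] sy-range [-220.46422821  114.82255035]
```

View pics/s3.png

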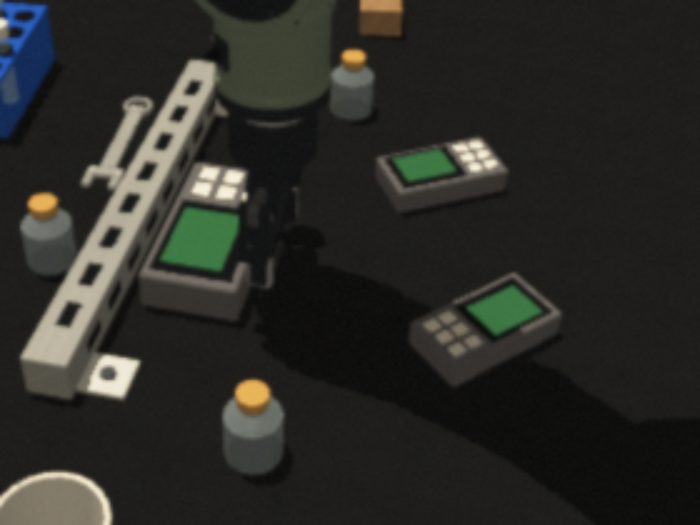

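The meter is parallel to the strut, with its front edge about 17 mm from the strut face (side crop, edge at about (150,270)). I'll continue slowly until contact.

```bash
python3 -m inch '[[0.03,0,0,0,0,0,1],[0.06,0,0,0,0,0,1],[0.07,0,0,0,0,0,1],[0.08,0,0,0,0,0,1],[0.085,0,0,0,0,0,1],[0.085,0,0,0,0,0,1]]'
```

```text
clock: 4.7
position: [0.5708, 0.0621, 0.0222]
tool_rot: [3.142, 0.0, 0.061]
force: [-2.5, -0.3, 0.9]
grip_width: 0.0851
finger_force: 1.4
```

```bash
python3 -m inch '[[0.005,0,0,0,0,0,1],[0.01,0,0,0,0,0,1],[0.015,0,0,0,0,0,1],[0.015,0,0,0,0,0,1]]'
```

```text
clock: 5.2
position: [0.5725, 0.0623, 0.0222]
tool_rot: [-3.141, 0.003, 0.061]
force: [-12.1, -1.8, 8.1]
grip_width: 0.0851
finger_force: 6.1
```

Contact is made at 12 N. I'm backing off, rising, and going round to the +y end with the fingers half closed and turned 90°.

```bash
python3 -m inch '[[-0.06,0,0,0,0,0,1],[-0.12,0,0,0,0,0,1],[-0.12,0,-0.2,0,0,0,1],[-0.12,0,-0.45,0,0,0,1],[0,-0.3,-0.45,0,0,-0.5,0.5],[0.265,-0.585,-0.45,0,0,-1,0.5],[0.265,-0.585,-0.45,0,0,-1,0.5],[0.265,-0.585,-0.45,0,0,-1,0.5],[0.265,-0.585,-0.45,0,0,-1,0.5],[0.265,-0.585,-0.45,0,0,-1,0.5],[0.265,-0.585,-0.45,0,0,-1,0.5],[0.265,-0.585,-0.45,0,0,-1,0.5],[0.265,-0.585,-0.45,0,0,-1,0.5],[0.265,-0.585,-0.45,0,0,-1,0.5],[0.265,-0.585,-0.45,0,0,-1,0.5]]'
python3 - <<'E'
from h import *
report(); f=grab("side"); cv2.imwrite("pics/s4.png",cv2.resize(f["bgr"][130:340,160:440],None,fx=2.5,fy=2.5))
E
```

```text
clock: 7.08
position: [0.6194, 0.1824, 0.1123]
tool_rot: [3.141, -0.0, 1.63]
force: [0.4, 0.4, 0.1]
grip_width: 0.0428
finger_force: 0.0
tcp sx,sy -65.5858821310573 149.69435658200132 z 0.11230044673556273 F [0.41789184 0.38444025 0.120912  ]
scene screen sx,sy -64.50430023685448 53.157105822585436 size 64.1229019165039 80.62207794189453 rel 1.4168848991394043
   col sx-range [-164.88861962  -23.91923159] sy-range [-217.81729083  220.93681836]
side screen sx,sy -61.893729507845286 55.32744311433504 size 58.71329879760742 81.29480743408203 rel -0.5182244777679443
   col sx-range [-108.53750622  -24.29163254] sy-range [-222.69086444  114.55134878]
```

View pics/s4.png

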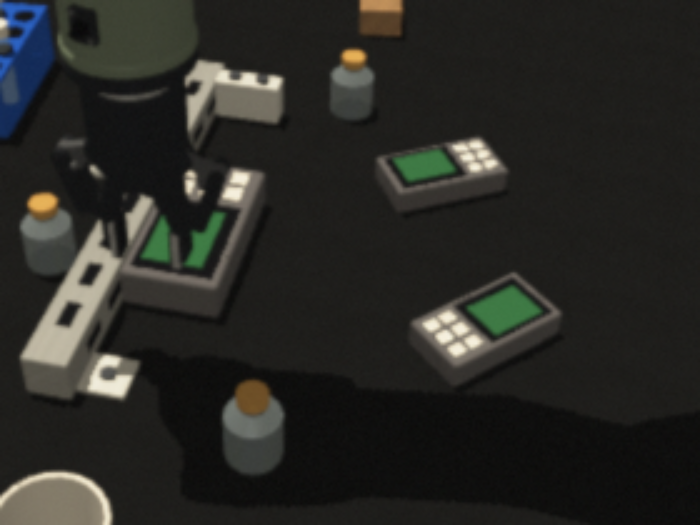

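The meter is flush along the strut, with its near end at about crop (175,300), and the fingers hang beyond that end. I'll descend and push towards the stop.

```bash
python3 -m inch '[[0,0,0.25,0,0,0,0.5],[0,0,0.43,0,0,0,0.5],[0,0,0.43,0,0,0,0.5],[-0.06,0,0.43,0,0,0,0.5],[-0.12,0,0.43,0,0,0,0.5],[-0.18,0,0.43,0,0,0,0.5],[-0.24,0,0.43,0,0,0,0.5],[-0.3,0,0.43,0,0,0,0.5],[-0.36,0,0.43,0,0,0,0.5],[-0.42,0,0.43,0,0,0,0.5],[-0.48,0,0.43,0,0,0,0.5],[-0.54,0,0.43,0,0,0,0.5],[-0.6,0,0.43,0,0,0,0.5],[-0.65,0,0.43,0,0,0,0.5],[-0.7,0,0.43,0,0,0,0.5],[-0.7,0,0.43,0,0,0,0.5]]'
python3 - <<'E'
from h import *
report(); f=grab("side"); cv2.imwrite("pics/s5.png",cv2.resize(f["bgr"][130:340,160:440],None,fx=2.5,fy=2.5))
E
```

```text
clock: 9.22
position: [0.6287, 0.0413, 0.0273]
tool_rot: [3.14, 0.0, 1.63]
force: [-1.1, -0.5, -0.5]
grip_width: 0.0424
finger_force: 0.0
tcp sx,sy -64.9651869386662 8.25893562276254 z 0.027299210334861723 F [-1.12006298 -0.52891721 -0.5204894 ]
scene screen sx,sy -133.34390436655434 -68.28863730745071 size 82.02301025390625 208.27090454101562 rel -86.88773918151855
   col sx-range [-167.56489754  -24.05218551] sy-range [-219.59397428  220.44562422]
side screen sx,sy -74.70777065293464 -49.41025077867256 size 42.31962585449219 91.42413330078125 rel -39.98073196411133
   col sx-range [-108.67670195  -33.183299  ] sy-range [-225.23854163   21.16786088]
```

View pics/s5.png

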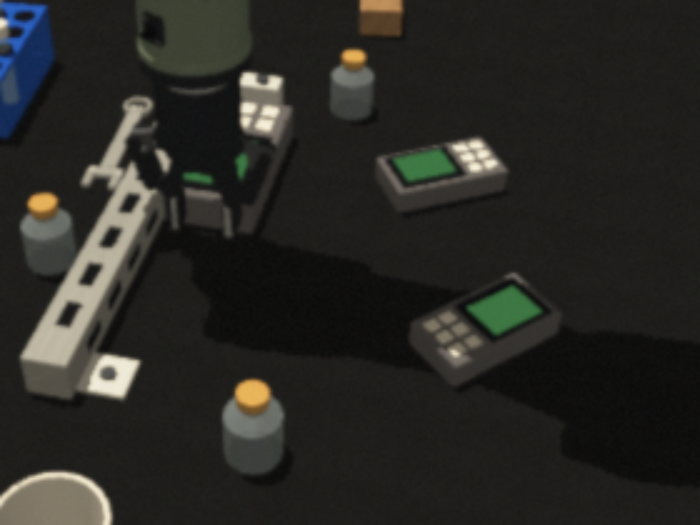

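The meter has slid along the strut and is nearly at the stop (crop (260,90)). I'll finish the last 15 mm or so gently.

```bash
python3 -m inch '[[-0.03,0,0,0,0,0,0.5],[-0.05,0,0,0,0,0,0.5],[-0.06,0,0,0,0,0,0.5],[-0.065,0,0,0,0,0,0.5],[-0.07,0,0,0,0,0,0.5],[-0.07,0,0,0,0,0,0.5]]'
```

```text
clock: 10.12
position: [0.629, 0.0288, 0.0264]
tool_rot: [3.141, -0.0, 1.632]
force: [0.1, 4.2, 3.5]
grip_width: 0.0425
finger_force: 2.3
```

```bash
python3 -m inch '[[-0.005,0,0,0,0,0,0.5],[-0.01,0,0,0,0,0,0.5],[-0.015,0,0,0,0,0,0.5],[-0.015,0,0,0,0,0,0.5]]'
```

```text
clock: 10.62
position: [0.6292, 0.0261, 0.0264]
tool_rot: [3.141, -0.0, 1.632]
force: [-0.6, 5.1, 3.9]
grip_width: 0.0426
finger_force: 2.9
```

```bash
python3 -m inch '[[-0.005,0,0,0,0,0,0.5],[-0.01,0,0,0,0,0,0.5],[-0.015,0,0,0,0,0,0.5],[-0.02,0,0,0,0,0,0.5],[-0.02,0,0,0,0,0,0.5]]'
```

```text
clock: 11.25
position: [0.6292, 0.0259, 0.0264]
tool_rot: [3.141, -0.004, 1.635]
force: [-3.3, 23.3, 6.2]
grip_width: 0.0429
finger_force: 11.7
```

```bash
python3 -m inch '[[0.05,0,0,0,0,0,0.5],[0.12,0,0,0,0,0,0.5],[0.12,0,-0.2,0,0,0,0.5],[0.12,0,-0.45,0,0,0,0.5],[0.1,-0.3,-0.45,0,0,0.5,1],[-0.2,-0.45,-0.45,0,0,1,1],[-0.46,-0.45,-0.45,0,0,1,1],[-0.46,-0.45,-0.45,0,0,1,1],[-0.46,-0.45,-0.45,0,0,1,1],[-0.46,-0.45,-0.45,0,0,1,1],[-0.46,-0.45,-0.45,0,0,1,1],[-0.46,-0.45,-0.45,0,0,1,1],[-0.46,-0.45,-0.45,0,0,1,1],[-0.46,-0.45,-0.45,0,0,1,1],[-0.46,-0.45,-0.45,0,0,1,1]]'
python3 - <<'E'
from h import *
report()
a=[cv2.resize(grab("scene")["bgr"][170:300,180:400],None,fx=2.2,fy=2.2),cv2.resize(grab("side")["bgr"][140:270,150:370],None,fx=2.2,fy=2.2)]
cv2.imwrite("pics/s6.png",np.vstack(a))
E
```

```text
clock: 13.12
position: [0.5452, -0.0756, 0.1163]
tool_rot: [3.141, 0.0, 0.063]
force: [0.2, 1.1, -0.3]
grip_width: 0.0857
finger_force: 0.0
tcp sx,sy -155.43269659560067 -103.25640265289213 z 0.11628326845133996 F [ 0.20219873  1.08629755 -0.2953291 ]
scene screen sx,sy -65.07959280937666 -78.39606116202374 size 66.13280487060547 81.18553924560547 rel -0.4735262393951416
   col sx-range [-164.1225215   -24.35891122] sy-range [-220.75257506  220.3866344 ]
side screen sx,sy -61.02653369212921 -74.66341835685746 size 60.101409912109375 86.24697875976562 rel 0.06487178802490234
   col sx-range [-108.3357936   -24.05378873] sy-range [-222.30388109  -15.5324219 ]
```

View pics/s6.png

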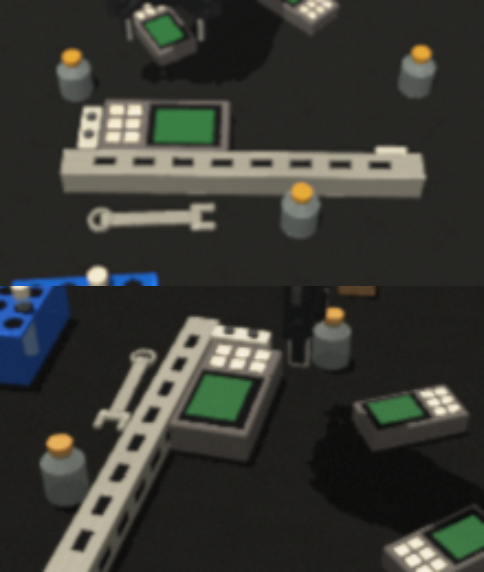

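Both views show the meter flush with the strut and end-on to the stop (scene crop (90,125)). One last light press against the strut will seat it.

```bash
python3 -m inch '[[0,0,0.25,0,0,0,1],[0,0,0.46,0,0,0,1],[0,0,0.46,0,0,0,1],[0.06,0,0.46,0,0,0,1],[0.12,0,0.46,0,0,0,1],[0.15,0,0.46,0,0,0,1],[0.165,0,0.46,0,0,0,1],[0.175,0,0.46,0,0,0,1],[0.18,0,0.46,0,0,0,1],[0.18,0,0.46,0,0,0,1]]'
```

```text
clock: 14.58
position: [0.5807, -0.0735, 0.0242]
tool_rot: [-3.141, 0.001, 0.061]
force: [-2.7, 0.4, 1.7]
grip_width: 0.0854
finger_force: 1.4
```

```bash
python3 -m inch '[[0.003,0,0,0,0,0,1],[0.006,0,0,0,0,0,1],[0.009,0,0,0,0,0,1],[0.009,0,0,0,0,0,1]]'
```

```text
clock: 15.08
position: [0.5813, -0.0734, 0.0241]
tool_rot: [-3.141, 0.003, 0.061]
force: [-10.3, 1.4, 7.8]
grip_width: 0.0851
finger_force: 5.5
```

```bash
python3 -m inch '[[0.005,0,0,0,0,0,1],[0.005,0,0,0,0,0,1],[-0.02,0,0,0,0,0,1],[-0.1,0,0,0,0,0,1],[-0.2,0,0,0,0,0,1],[-0.2,0,-0.25,0,0,0,1],[-0.2,0,-0.5,0,0,0,1],[-0.3,0,-0.8,0,0,0,1],[-0.3,0,-0.8,0,0,0,1],[-0.3,0,-0.8,0,0,0,1]]'
python3 - <<'E'
from h import *
report()
a=[cv2.resize(grab("scene")["bgr"][190:270,200:330],None,fx=4,fy=4,interpolation=2),cv2.resize(grab("side")["bgr"][145:220,200:330],None,fx=3.7,fy=3.7,interpolation=2)]
a[1]=cv2.resize(a[1],(a[0].shape[1],278))
cv2.imwrite("pics/s7.png",np.vstack(a))
E
```

```text
clock: 16.32
position: [0.5232, -0.0768, 0.1843]
tool_rot: [-3.141, -0.001, 0.061]
force: [-0.1, 0.6, -0.1]
grip_width: 0.0854
finger_force: 0.0
tcp sx,sy -177.4065829543028 -103.14200582819764 z 0.18432467037242695 F [-0.07302545  0.5586518  -0.11990768]
scene screen sx,sy -129.78876965845487 -79.36752396955349 size 80.76575469970703 203.1206512451172 rel -89.35740518569946
   col sx-range [-166.2750968   -24.00015412] sy-range [-219.29819535  219.89062098]
side screen sx,sy -60.35891547842712 -75.68433973822572 size 60.79914093017578 81.82624053955078 rel -0.7138526439666748
   col sx-range [-107.15761034  -23.68097909] sy-range [-222.20485824  -15.97012666]
```

View pics/s7.png

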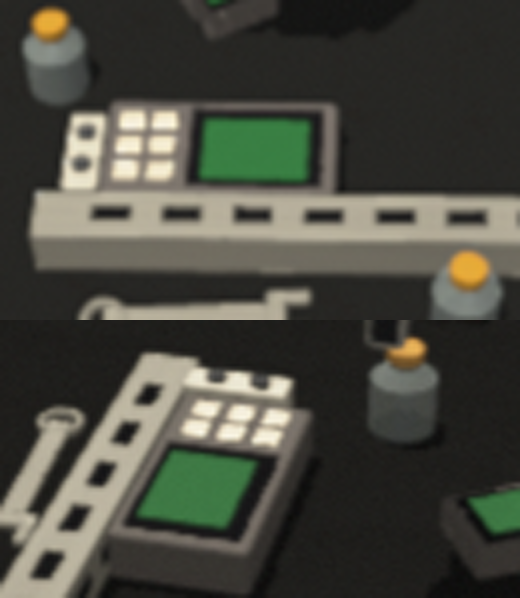

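The meter's long side is flush along the strut and its end is against the stop at (103,150). The bystanders near it (two vials and the wrench) look undisturbed and the hand is clear.

```bash
python3 -c "
from workcell import bot
print(bot.job_done())"
```

```text
the job is handed in; nothing more can be done
None
```

The large bench meter is stowed flush against the strut with its end on the stop block, pushed only; the hand finished clear, the bystanders were left alone, and the job was handed in at about 16 s.

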